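# Snug the wrench on the outlet nut and tighten it

## Task

The brass union nut on the chocolate line's outlet block is slack, and an adjustable wrench lies around it with its jaw still too wide open. Roll the wrench's worm until the jaw sits snugly on the nut without play, and only then swing the handle clockwise (seen from above) until the nut comes up against its stop. Let go and leave the wrench lying snug on the nut, and leave the loose things around it and on the block where they are.

Things in the scene. Friction and masses are not known exactly. Their poses are not given: they have to be found in the camera images.
- block: fixed outlet block with a sprung dark steel deck, 155 (x) x 175 (y) mm, top 45 mm above the table (the deck with nut and wrench gives up to 5 mm down: first at 1 to 3 N, then 1.5 N per mm), reaching from 75 mm before (-x) to 80 mm beyond the nut. Origin on the table under the nut's axis, z up, x away from the robot. On the deck's -y side a post (14 mm, at block x -42, y -112, blue foot 70 x 50 x 50 mm) carries the pipe.
- pipe_end (a point): free, brass-capped end (18 mm across) of the 14 mm steel pipe that runs along block y from the post to here; its axis is 135 mm above the table at block x -42, this point at y +32. It hangs right over the worm, so the worm is reached only with the tool tilted about 35 to 40 degrees: the hand leans towards the robot (block -x), fingertips point forward and down.
- nut (a joint): the brass hex nut, 30 mm across its flats, 23 mm high, standing on the deck with its axis vertical at the block's origin. Radians, grows clockwise seen from above; starts at 0 to 0.08; hard stop at 0.65. It needs about 0.12 N m to turn. At 0 two of its flats face block +y and -y. Once snug, the wrench turns with it.
- nut_top (a point): centre of the nut's upper face, 68 mm above the table; a steel stub of 20 mm diameter rises 14 mm from it. Turns with the nut.
- wrench: the loose adjustable wrench, about 0.45 kg, lying flat on the deck around the nut; steel head 20 mm thick, red handle. Origin on its underside, nominally at the nut's centre; x points from the handle to the jaws (away from the robot, within 0.04 rad of the block's x at the start), z up. Fixed jaw face at y = +15 mm, movable jaw on the -y side, the throat's back wall at x = -22 mm. Head about 66 mm wide, from x = -72 to +14 mm.
- handle_mid (a point): point in the handle's middle, 135 mm from the wrench's origin (wrench -135, 0, 10 mm), 55 mm above the table; turns with the wrench. The red handle is a straight bar along wrench x, 18 mm wide (y), 12 mm thick; it overhangs the block's edge, from wrench x -75 to -189 mm, with free space under and beside it.
- worm_top (a point): top of the worm, at wrench (-46, 0, 28) mm, 73 mm above the table, 8 mm proud of the head. The worm is a knurled brass roller, 24 mm across, 18 mm long, axis along wrench y. It yields with the sprung deck. Press its top 2 to 3 mm down with a fingertip and stroke towards the nut (wrench +x) to close the jaw; lift to go back.
- worm (a joint): angle of the worm, rad, grows as its top rolls towards the nut (closing; rolled backward it opens). 1 rad closes the jaw by 1.2 mm; starts at 0.4 to 2.4, the jaw meets the nut at about 5. One stroke turns it 0.7 to 1 rad; once the jaw is snug the fingertip slips over it and it stays. It holds by friction (0.04 N m).
- jaw (a joint): travel of the movable jaw in m towards the fixed one (wrench +y), driven by the worm. The jaws are 36 mm minus this apart, so the jaw is snug on the 30 mm nut at about 0.006; starts at 0.0005 to 0.0029.
- gasket: loose black rubber ring, 32 mm across, 6 mm high, on the deck's far left corner: leave alone. Origin centre of underside.
- plug: loose brass hex plug, 22 mm across, 24 mm high, on the deck's far right corner: leave alone. Origin centre of underside.
- mould: loose brown chocolate mould plate, 275 x 135 x 24 mm, on the table to the left: leave alone. Origin centre of underside.
- spatula: loose spatula on the table to the right: leave alone. Origin underside.
- brush: loose brush on the table to the left: leave alone. Origin underside.
- jar: loose amber glass jar with a brass cap, 68 mm across, 90 mm high, on the table to the right: leave alone. Origin centre of underside.
- dish: loose shallow brass dish, 120 mm across, 20 mm high, on the table to the left: leave alone. Origin centre of underside.
Things that resemble listed ones, but are neither listed nor needed, are in the scene too. Leave any green look-alike of the wrench alone.

How it is judged:
On the way, in this order (a step that is already met when the one before it is completed fails the run):
1. the worm has been rolled until the jaw is snug on the nut (under 0.7 mm of play), the wrench lying flat around the nut and the nut not yet turned (value of joint jaw between 0.0053 and 0.007 m and horizontal distance between wrench and block below 0.01 m and height (world z) of wrench below 0.05 m and angle between wrench's own z axis and vertical below 0.1 rad and value of joint nut below 0.25 rad), for 0.2 s.
2. with the jaw snug, the wrench has turned the nut up to its stop (value of joint jaw between 0.0053 and 0.007 m and horizontal distance between wrench and block below 0.01 m and height (world z) of wrench below 0.05 m and angle between wrench's own z axis and vertical below 0.1 rad and value of joint nut above 0.58 rad and angle between the x axis of wrench and the x axis of nut_top, either way round below 0.12 rad), for 0.2 s.
At the end, for the whole second after the job is handed in: The nut is within 0.07 rad of its stop (above 0.58), the wrench lies flat and still on the deck around it (origin within 10 mm of the nut's axis, aligned with it within 0.12 rad), jaw snug: jaw joint between 0.0053 and 0.007 (all of step 2 and linear speed of wrench below 0.02 m/s and velocity of joint nut below 0.1 rad/s); the robot touches nothing.
It fails at once if a bystander is moved (table things by more than 20 mm, gasket and plug by more than 15 mm) (distance of any of mould, spatula, brush, jar, dish from where it was at the start of the episode above 0.02 m or distance of any of gasket, plug from where it was at the start of the episode above 0.015 m).
It also fails if it takes over 72 s, if anything falls off the work surface, if the arm or the gripper's body presses on something with over 40 N, if the wrist force passes 120 N, or if a joint passes its speed limit or range.

## Robot

A 6-joint arm with a two-finger parallel gripper is mounted at the origin on the work surface. World frame = base frame: x ahead of the robot, y to its left, z up, the work surface at z = 0. Lengths are in m, angles in rad, forces in N, time in s.
With the tool pointing down it reaches from about 0.3 to 0.775 m from the base axis. Payload 14.6 kg.
Tool frame: the origin (TCP) lies midway between the tips of the shut fingers; the grasp point (between the pads) lies 19 mm behind it (ctrl.grip_depth is the z of the grasp point in the tool frame, in m); z points along the fingers, y is the line along which they close (so a half turn about z gives the same grasp; the last joint's range is limited). The gripper opens to 94 mm and grips with 3 to 60 N. Pads are 16 mm wide; open, the fingers measure 119 mm over their backs; the gripper's body (75 mm by 177 mm) begins 78 mm behind the grasp point.
Start: joints at [1.246, 0.3, 1.521, -0, 1.321, -0.067], TCP at [0.14, 0.532, 0.205] pointing down, gripper open.
Joint ranges: [-3.03, 3.03], [-0.79, 2.21], [0.23, 2.52], [-1.04, 4.18], [0, 3.07], [-2.55, 2.55]. Speed limits (rad/s): [2.22, 2.22, 2.57, 3.14, 3.14, 3.14].

## Interface

Orientations are given as [roll, pitch, yaw] about the fixed x, y, z axes, in that order (R = Rz(yaw) Ry(pitch) Rx(roll)).
In Python, from station import ctrl gives the robot as it stands. The module is installed in compiled form; this text tells all that it offers.
- The arm moves only by the tool carry_out, never from a script. Its argument "commands" is a list of rows, each a list of 3 entries, a list of its own where there are three numbers: the closure, from 0 (fully open) to 1 (shut), then the shift along the tool's x, y, z in mm, then the turn, a rotation vector about the tool's x, y, z in rad. In form: [[gripper, [tx, ty, tz], [wx, wy, wz]], ...]. A call has 1 to 10 rows; each row shifts and turns the commanded pose from where the row before left it, along the tool's axes as they then stand; what a row does not reach is not made up. A row lasts 1/8 s, in which the tool goes at most 62.5 mm and 10.7 degrees, less where a joint would pass 70% of its speed; a pose out of reach is approached as far as the arm can. A call with a gripper value outside its range is refused whole. The fingers move at their own pace and stop on an object; "squeeze" is the grip in N (left out, the last holds). Time passes only in rows, so rows that do not move let the fingers close. It gives the time, the measured TCP pose, the force, the opening and the grip force at its end, in the units of the state.
- ctrl.get_obs(): the state, without advancing time (a new reading comes with each control period).
- ctrl.camera(name): name is "scene" or "side" or "wrist"; returns a dict with "img" (384x512x3 uint8, blue, green, red), "camera_matrix" (3x3 intrinsics, pixels), "rvec" (rotation vector, rad) and "tvec" (3), from world to camera coordinates, as OpenCV has them. Camera axes: x right, y down, z forward; pixel columns grow to the right and rows downward; lengths in m; the calibration is good to about 2 mm. A picture is of the moment at which its call begins. There is no depth.
- ctrl.hand_in(): hands the job in; it is judged then, once.
Trained networks look in the newest picture that a camera, given by its name, has taken for a name from the list of things; names that differ only in an ending like _2 or _b are one class to them, and where a whole thing is asked for, a point or a joint stands for the part that bears it (a point fixed in the world has none). Each returns a list of dicts, best first, with "score" (0 to 1); they miss things now and then, are a little off and sometimes report something else, mostly with a low value. They report only what shows in the picture. A call takes as long as a camera call. They do not tell look-alikes from the thing itself.
- ctrl.outline_of(thing, camera): "region" (384x512 bool, what is visible of it).
- ctrl.place_of(thing, camera): "at" ([x, y, z] in m, in world coordinates, good to about 4 mm: a listed point, or the origin of a listed thing).
The state is a dict: "time_s": time; "qpos": joint angles; "joint_vel": joint speeds; "tau": joint torques, N m; "ee_pos": TCP position; "eef_rot": TCP orientation; "force": force on the tool from outside, world axes, zero at the start; "moment": the same for the moment, N m; "grip_width": finger opening in m; "grip_force": force on a finger pad.
Only numpy, scipy, OpenCV 4.12 (cv2) and the standard library are available. Lean on these libraries where they do the work, as an engineer would, in place of code of your own. Each camera call takes 0.05 s, during which the arm holds its last target. There are 200 camera calls.

## Working session

There is one attempt and no reset: what is moved stays moved. The work goes in short steps, Python scripts to look and compute and a tool call to move; the robot and the scene stay as the last step left them, time stands still between calls to the robot, and variables do not carry over. Pictures are saved under pics/ and viewed, at most 10 in all, crops included, and the job is handed in when it is done.

Besides the shell and the picture viewer there is one more tool, called after ">>>" as a command line: name --argument value ..., lists and objects as JSON in quotes. carry_out: Moves the arm, as the interface text tells. Its arguments: {"type":"object","properties":{"commands":{"type":"array","items":{"type":"array"}},"squeeze":{"type":"number"}},"required":["commands"]}

```bash
mkdir -p pics; cat > h.py <<'E'
import numpy as np, cv2
from station import ctrl
from scipy.spatial.transform import Rotation as R
def proj(c,p):
    return cv2.projectPoints(np.array([p],float),c["rvec"],c["tvec"],c["camera_matrix"],None)[0].ravel()
def pix2plane(c,uv,z):
    Rm=cv2.Rodrigues(np.array(c["rvec"],float))[0];t=np.array(c["tvec"],float).ravel()
    d=Rm.T@np.linalg.inv(c["camera_matrix"])@np.array([uv[0],uv[1],1.]);o=-Rm.T@t
    return o+d*(z-o[2])/d[2]
def places(cam,names):
    for n in names:
        r=ctrl.place_of(n,cam)
        print(cam,n,[(np.round(d["at"],4).tolist(),round(float(d["score"]),2)) for d in r[:3]])
E
python3 - <<'E'
from h import *
o=ctrl.get_obs(); print(o)
for n in ["scene","side"]:
    c=ctrl.camera(n); cv2.imwrite(f"pics/{n}0.png",c["img"])
    places(n,["block","nut_top","worm_top","handle_mid","wrench","pipe_end"])
E
```

```text
{'time_s': 0.0, 'qpos': array([ 1.24643185e+00,  3.00465961e-01,  1.52161964e+00, -1.67537407e-05,
        1.32069571e+00, -6.65499197e-02]), 'joint_vel': array([ 0.00088799,  0.00045718,  0.00027064, -0.00025521, -0.00023787,
        0.00068649]), 'tau': array([-4.66998936e-04, -5.31807017e+01, -3.52742851e+01,  7.09010242e-02,
        2.43107253e-02, -6.10261282e-05]), 'ee_pos': array([0.14012389, 0.53156287, 0.20487284]), 'eef_rot': array([-3.14040554e+00, -6.28553628e-05,  2.88378221e+00]), 'force': array([-0.23455535, -0.39036182, -0.14739252]), 'moment': array([-0.046668  , -0.02121787,  0.03609727]), 'grip_force': 0.0, 'grip_width': 0.09377490925598178}
scene block [([0.6743, -0.0007, 0.0059], 0.68), ([0.4844, -0.3878, -0.0032], 0.5)]
scene nut_top [([0.676, -0.0051, 0.0681], 0.46)]
scene worm_top [([0.3337, -0.0874, 0.0321], 0.79), ([0.3678, 0.1971, 0.0291], 0.68)]
scene handle_mid [([0.5439, -0.013, 0.0569], 0.87), ([0.3938, -0.161, 0.0084], 0.69), ([0.3659, 0.117, 0.0069], 0.69)]
scene wrench [([0.6776, -0.0021, 0.0489], 0.87), ([0.3071, -0.0571, -0.0008], 0.77), ([0.3676, 0.2433, 0.0042], 0.6)]
scene pipe_end [([0.6338, 0.0283, 0.1388], 0.58)]
side block [([0.6769, -0.0009, -0.0004], 0.74)]
side nut_top [([0.6708, -0.0065, 0.074], 0.64)]
side worm_top [([0.6276, -0.0082, 0.0738], 0.75), ([0.369, 0.2033, 0.0253], 0.64), ([0.3381, -0.0879, 0.0255], 0.61)]
side handle_mid [([0.3679, 0.1145, 0.0078], 0.73), ([0.3926, -0.1581, 0.0131], 0.58)]
side wrench [([0.3674, 0.2455, 0.0002], 0.9), ([0.6741, 0.0002, 0.0456], 0.66), ([0.3028, -0.0553, 0.0021], 0.61)]
side pipe_end [([0.6331, 0.0222, 0.1341], 0.89), ([0.751, -0.3002, -0.003], 0.75)]
```

View pics/scene0.png

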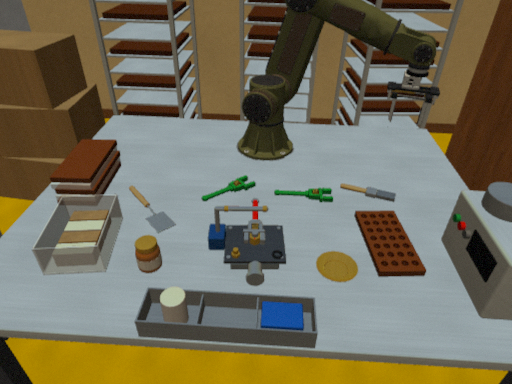

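View pics/side0.png

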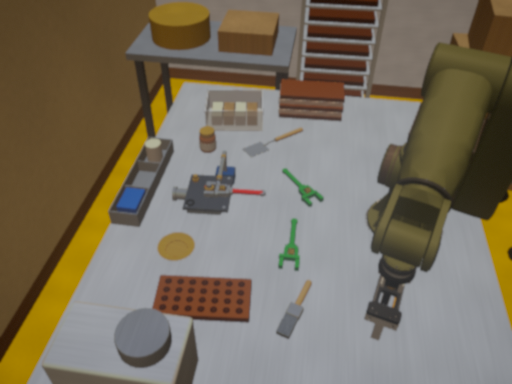

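The scene shows the block at about (255,243), with the red handle towards the robot at (255,208) and the pipe above the worm. The side view agrees (block around (208,193)). The green look-alikes lie nearer the robot. I'm moving to a tilted pre-pose.

>>> carry_out --commands '[[1, [0, 0, 0], [0, 0, -0.129]], [1, [0, 0, 0], [0, 0, -0.129]], [1, [-37, -49, -3], [0, 0, 0]], [1, [-37, -49, -3], [0, 0, 0]], [1, [-37, -49, -3], [0, 0, 0]], [1, [-37, -49, -3], [0, 0, 0]], [1, [-37, -49, -3], [0, 0, 0]], [1, [-37, -49, -3], [0, 0, 0]], [1, [-37, -49, -3], [0, 0, 0]], [1, [-37, -49, -3], [0, 0, 0]]]' --squeeze 20

```text
time_s: 1.95
ee_pos: [0.4373, 0.138, 0.2299]
eef_rot: [3.141, 0.001, -3.142]
force: [0.5, 0.1, 0.4]
grip_width: 0.0007
grip_force: 0.0
```

>>> carry_out --commands '[[1, [-37, -49, -3], [0, 0, 0]], [1, [-37, -49, -3], [0, 0, 0]], [1, [-37, -49, -3], [0, 0, 0]], [1, [0, 0, 0], [0, -0.166, 0]], [1, [0, 0, 0], [0, -0.166, 0]], [1, [0, 0, 0], [0, -0.166, 0]], [1, [0, 0, 0], [0, -0.166, 0]], [1, [0, 0, 0], [0, 0, 0]], [1, [0, 0, 0], [0, 0, 0]]]'

```text
time_s: 3.08
ee_pos: [0.5479, -0.0071, 0.2393]
eef_rot: [3.142, 0.662, -3.141]
force: [0.6, -0.5, 0.3]
grip_width: 0.0005
grip_force: 0.0
```

```bash
python3 - <<'E'
from h import *
o=ctrl.get_obs(); print(o["time_s"],o["ee_pos"],o["eef_rot"],o["force"],o["grip_width"],o["qpos"])
for n in ["wrist","scene","side"]:
    c=ctrl.camera(n); cv2.imwrite(f"pics/{n}1.png",c["img"])
    places(n,["nut_top","worm_top","handle_mid","wrench","pipe_end"])
E
```

```text
3.075 [ 0.54790096 -0.0071085   0.23931602] [ 3.14152915  0.66209882 -3.14122435] [ 0.64758113 -0.47205829  0.3373836 ] 0.0004833439981905656 [-0.11489769 -0.06261866  1.98325419  0.13234117  0.56605782 -1.77374596]
wrist nut_top [([0.672, -0.0009, 0.0674], 0.86), ([0.742, -0.0541, 0.0451], 0.69), ([0.7512, -0.3023, 0.0022], 0.45)]
wrist worm_top [([0.6296, -0.0025, 0.0731], 0.72)]
wrist handle_mid [([0.5377, -0.0096, 0.0521], 0.66)]
wrist wrench [([0.6773, -0.0028, 0.0482], 0.59), ([0.5387, -0.0078, 0.0503], 0.5)]
wrist pipe_end [([0.6301, 0.0222, 0.1335], 0.89)]
scene nut_top [([0.6776, -0.0043, 0.0679], 0.69)]
scene worm_top [([0.3656, 0.1999, 0.0322], 0.92), ([0.3361, -0.089, 0.0305], 0.64), ([0.628, -0.0056, 0.0746], 0.57)]
scene handle_mid [([0.3658, 0.1111, 0.0064], 0.98), ([0.5417, -0.0116, 0.0553], 0.85), ([0.3959, -0.1593, 0.0098], 0.8)]
scene wrench [([0.6731, -0.001, 0.0491], 0.88), ([0.3703, 0.2425, 0.0046], 0.86), ([0.3054, -0.0564, -0.0012], 0.63)]
scene pipe_end [([0.6333, 0.0269, 0.1381], 0.95)]
side nut_top [([0.6722, -0.0045, 0.0706], 0.54), ([0.6053, 0.4089, 0.0035], 0.41)]
side worm_top [([0.3362, -0.0887, 0.026], 0.73), ([0.3678, 0.2029, 0.0303], 0.63), ([0.6278, -0.0068, 0.0736], 0.61)]
side handle_mid [([0.5418, -0.0109, 0.0562], 0.97), ([0.365, 0.1118, 0.0083], 0.7), ([0.394, -0.1558, 0.0135], 0.6)]
side wrench [([0.3678, 0.249, -0.002], 0.86), ([0.6717, -0.0015, 0.046], 0.57), ([0.3088, -0.0573, 0.0036], 0.55)]
side pipe_end [([0.6326, 0.0203, 0.1329], 0.79)]
```

View pics/wrist1.png

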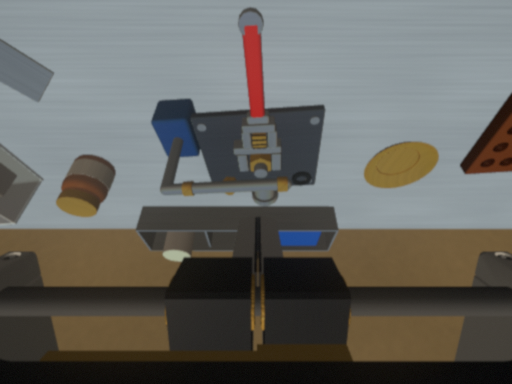

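The wrist view shows the wrench head and worm at (259,140), the nut at (261,165), the pipe end at (283,184), and the handle to (252,25). I'll slide in along the tool axis under the pipe.

>>> carry_out --commands '[[1, [36, 1.5, 0], [0, 0, 0]], [1, [0, 0, 45], [0, 0, 0]], [1, [0, 0, 45], [0, 0, 0]], [1, [0, 0, 35], [0, 0, 0]], [1, [0, 0, 25], [0, 0, 0]], [1, [0, 0, 17], [0, 0, 0]], [1, [0, 0, 0], [0, 0, 0]], [1, [0, 0, 0], [0, 0, 0]]]'

```text
time_s: 4.97
ee_pos: [0.6218, -0.0056, 0.0853]
eef_rot: [-3.142, 0.664, -3.141]
force: [0.1, -0.4, 0.4]
grip_width: 0.0002
grip_force: 0.0
```

```bash
python3 - <<'E'
from h import *
o=ctrl.get_obs(); print(o["time_s"],o["ee_pos"],o["eef_rot"],o["force"])
ims=[]
for n,w in [("side",(60,45)),("scene",(60,45)),("wrist",(120,90))]:
    c=ctrl.camera(n); places(n,["worm_top","nut_top"])
    u=proj(c,[0.63,-0.005,0.073]); print(n,u,proj(c,o["ee_pos"]))
    x,y=[int(v) for v in u]; x0=max(0,min(512-2*w[0],x-w[0]));y0=max(0,min(384-2*w[1],y-w[1]));ims.append(cv2.resize(c["img"][y0:y0+2*w[1],x0:x0+2*w[0]],(400,300),interpolation=2))
cv2.imwrite("pics/c2.png",np.vstack([np.hstack(ims[:2]),np.hstack([ims[2],ims[2]*0])]))
E
```

```text
4.975 [ 0.62177191 -0.005602    0.08529179] [-3.14154366  0.66438428 -3.1413432 ] [ 0.09660976 -0.44504636  0.42649341]
side worm_top [([0.3371, -0.09, 0.0251], 0.87), ([0.3683, 0.205, 0.0314], 0.74), ([0.6255, -0.0063, 0.075], 0.65)]
side nut_top [([0.6731, -0.0034, 0.0714], 0.47)]
side [221.03205655 186.27153793] [223.2764918 183.7623859]
scene worm_top [([0.629, -0.0049, 0.072], 0.88), ([0.336, -0.0878, 0.0302], 0.85), ([0.3654, 0.2009, 0.0266], 0.61)]
scene nut_top [([0.6758, -0.005, 0.068], 0.69)]
scene [255.28896354 223.75392918] [255.32931617 218.86804817]
wrist worm_top [([0.6273, -0.0045, 0.0716], 0.87)]
wrist nut_top []
wrist [259.35035375 219.83082237] [258.64598328 228.92428541]
```

View pics/c2.png

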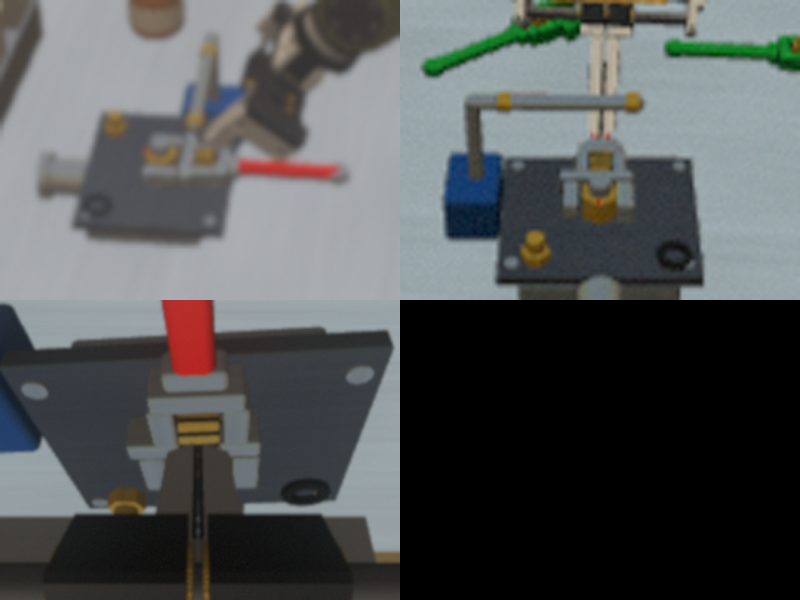

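The fingertip sits just behind the worm in all three views (wrist crop: worm at (198,430), fingertips at (197,455)). I'll now feel downward for contact.

>>> carry_out --commands '[[1, [1.2, 0, 1.6], [0, 0, 0]], [1, [1.2, 0, 1.6], [0, 0, 0]], [1, [0, 0, 0], [0, 0, 0]]]'

```text
time_s: 5.8
ee_pos: [0.6219, -0.0056, 0.0804]
eef_rot: [3.141, 0.664, -3.141]
force: [0.4, -0.2, -0.3]
grip_width: 0.0003
grip_force: 0.0
```

>>> carry_out --commands '[[1, [1.2, 0, 1.6], [0, 0, 0]], [1, [0, 0, 0], [0, 0, 0]]]'

```text
time_s: 6.05
ee_pos: [0.622, -0.0056, 0.0786]
eef_rot: [3.142, 0.664, -3.141]
force: [-0.7, 1.1, 0.3]
grip_width: 0.0002
grip_force: 0.0
```

>>> carry_out --commands '[[1, [1.2, 0, 1.6], [0, 0, 0]], [1, [0, 0, 0], [0, 0, 0]]]'

```text
time_s: 6.3
ee_pos: [0.622, -0.0056, 0.0765]
eef_rot: [3.142, 0.664, -3.141]
force: [0.0, 0.2, 0.2]
grip_width: 0.0003
grip_force: 0.0
```

>>> carry_out --commands '[[1, [-2.5, 0, -3.2], [0, 0, 0]], [1, [-4.7, 0, 3.7], [0, 0, 0]], [1, [0.6, 0, 0.8], [0, 0, 0]], [1, [0.6, 0, 0.8], [0, 0, 0]], [1, [0, 0, 0], [0, 0, 0]]]'

```text
time_s: 6.92
ee_pos: [0.6279, -0.0056, 0.0785]
eef_rot: [3.142, 0.664, -3.141]
force: [0.4, -0.4, -0.1]
grip_width: 0.0006
grip_force: 0.0
```

>>> carry_out --commands '[[1, [0.6, 0, 0.8], [0, 0, 0]], [1, [0.6, 0, 0.8], [0, 0, 0]], [1, [0, 0, 0], [0, 0, 0]]]'

```text
time_s: 7.3
ee_pos: [0.6281, -0.0056, 0.0767]
eef_rot: [-3.142, 0.664, -3.141]
force: [-0.3, 0.1, -0.4]
grip_width: 0.0003
grip_force: 0.0
```

>>> carry_out --commands '[[1, [0.6, 0, 0.8], [0, 0, 0]], [1, [0, 0, 0], [0, 0, 0]]]'

```text
time_s: 7.55
ee_pos: [0.6283, -0.0056, 0.076]
eef_rot: [-3.141, 0.665, -3.141]
force: [-1.9, -0.0, 3.5]
grip_width: 0.0004
grip_force: 1.3
```

>>> carry_out --commands '[[1, [0.9, 0, 1.2], [0, 0, 0]], [1, [-1.6, 0, 1.2], [0, 0, 0]], [1, [-1.6, 0, 1.2], [0, 0, 0]], [1, [-1.6, 0, 1.2], [0, 0, 0]]]'

```text
time_s: 8.05
ee_pos: [0.6339, -0.0055, 0.0742]
eef_rot: [3.141, 0.663, -3.141]
force: [-7.7, -1.1, 6.3]
grip_width: 0.0006
grip_force: 4.4
```

>>> carry_out --commands '[[1, [-1.6, 0, 1.2], [0, 0, 0]], [1, [-1.6, 0, 1.2], [0, 0, 0]], [1, [-1.6, 0, 1.2], [0, 0, 0]], [1, [0, 0, 0], [0, 0, 0]]]'

```text
time_s: 8.55
ee_pos: [0.6405, -0.0054, 0.0749]
eef_rot: [3.141, 0.665, -3.141]
force: [-3.6, 1.8, 7.2]
grip_width: 0.0007
grip_force: 3.2
```

>>> carry_out --commands '[[1, [-4.9, 0, -6.3], [0, 0, 0]], [1, [0, 0, 0], [0, 0, 0]]]'

```text
time_s: 8.8
ee_pos: [0.6404, -0.0057, 0.0831]
eef_rot: [-3.141, 0.665, -3.141]
force: [-0.3, -0.6, 0.5]
grip_width: 0.0004
grip_force: 0.0
```

```bash
python3 - <<'E'
from h import *
o=ctrl.get_obs(); print(o["time_s"],o["ee_pos"],o["force"])
for n in ["wrist","scene","side"]:
    c=ctrl.camera(n); places(n,["worm_top","handle_mid","wrench"])
    if n=="wrist":
        cv2.imwrite("pics/w3full.png",c["img"]); u=proj(c,[0.65,-0.005,0.068]);x,y=[int(v) for v in u];print(u)
        cv2.imwrite("pics/w3.png",cv2.resize(c["img"][max(0,y-75):y+75,x-100:x+100],(800,600),interpolation=2))
E
```

```text
8.8 [ 0.64035582 -0.00565037  0.0831065 ] [-0.30127402 -0.56610957  0.52104264]
wrist worm_top [([0.6341, -0.0051, 0.0713], 0.72)]
wrist handle_mid [([0.5421, -0.0112, 0.0489], 0.88)]
wrist wrench [([0.6774, -0.0014, 0.0497], 0.73)]
[259.36905694 217.67720093]
scene worm_top [([0.6334, -0.0036, 0.075], 0.83), ([0.366, 0.1992, 0.0289], 0.7), ([0.7312, 0.2354, 0.0011], 0.7)]
scene handle_mid [([0.3676, 0.1137, 0.0062], 0.74), ([0.5443, -0.0118, 0.055], 0.69), ([0.3962, -0.1595, 0.0078], 0.62)]
scene wrench [([0.3641, 0.2463, 0.0053], 0.96), ([0.3067, -0.0566, 0.0014], 0.77), ([0.6775, -0.0021, 0.0483], 0.62)]
side worm_top [([0.3692, 0.2062, 0.0311], 0.9), ([0.3388, -0.0879, 0.0286], 0.74), ([0.6043, 0.4075, 0.0044], 0.7)]
side handle_mid [([0.5488, -0.013, 0.0575], 0.89), ([0.3949, -0.1601, 0.0157], 0.69), ([0.7364, -0.0526, 0.0474], 0.16)]
side wrench [([0.3061, -0.0594, 0.0029], 0.85), ([0.6773, -0.001, 0.0476], 0.84), ([0.3658, 0.2472, -0.0005], 0.62)]
```

View pics/w3.png

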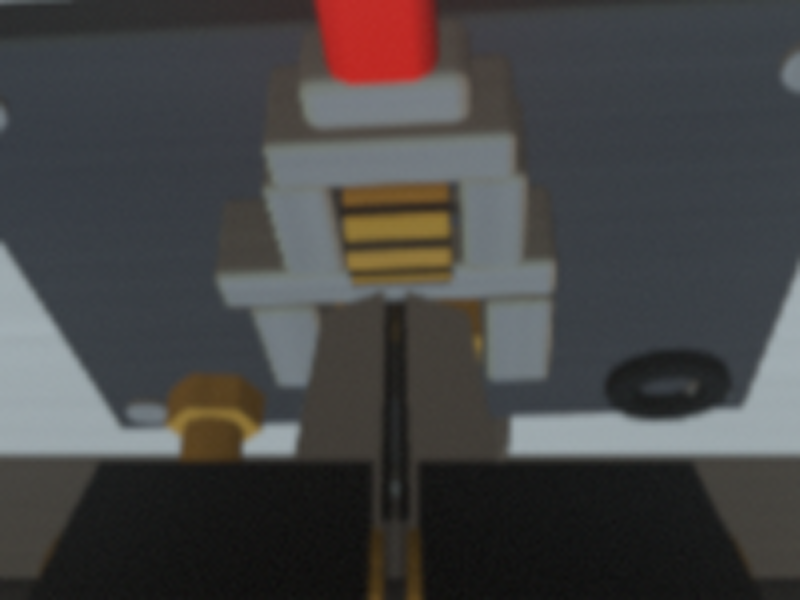

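The wrench slid about 4 mm forward against the nut, and the fingertip rolls the worm at (400,235) well. I'll repeat strokes.

>>> carry_out --commands '[[1, [6.3, 0, -4.9], [0, 0, 0]], [1, [2.5, 0, 3.1], [0, 0, 0]], [1, [3, 0, 4], [0, 0, 0]], [1, [-1.7, 0, 1.35], [0, 0, 0]], [1, [-1.7, 0, 1.35], [0, 0, 0]], [1, [-1.7, 0, 1.35], [0, 0, 0]], [1, [-1.7, 0, 1.35], [0, 0, 0]], [1, [-1.7, 0, 1.35], [0, 0, 0]], [1, [-1.7, 0, 1.35], [0, 0, 0]], [1, [0, 0, 0], [0, 0, 0]]]'

```text
time_s: 10.65
ee_pos: [0.6461, -0.0054, 0.0742]
eef_rot: [-3.141, 0.666, -3.141]
force: [-0.2, 2.5, 6.0]
grip_width: 0.0004
grip_force: 2.7
```

>>> carry_out --commands '[[1, [-5.5, 0, -7.1], [0, 0, 0]], [1, [0, 0, 0], [0, 0, 0]]]'

```text
time_s: 10.9
ee_pos: [0.6454, -0.0056, 0.083]
eef_rot: [-3.141, 0.665, -3.141]
force: [-0.2, -0.1, -0.2]
grip_width: 0.0006
grip_force: 0.0
```

```bash
python3 - <<'E'
from h import *
o=ctrl.get_obs(); print(o["time_s"],o["ee_pos"],o["force"])
c=ctrl.camera("wrist"); a=cv2.imread("pics/w3full.png"); cv2.imwrite("pics/w4full.png",c["img"])
u=proj(c,[0.65,-0.005,0.068]);x,y=[int(v) for v in u];print(u)
f=lambda i:cv2.resize(i[y-60:y+50,x-60:x+60],(400,367),interpolation=2)
cv2.imwrite("pics/w4.png",np.hstack([f(a),f(c["img"])]))
places("wrist",["worm_top","handle_mid"])
E
```

```text
10.9 [ 0.64539228 -0.00565     0.08299744] [-0.22759096 -0.11057454 -0.23960609]
[259.41310732 214.33928891]
wrist worm_top [([0.6353, -0.0038, 0.0715], 0.66), ([0.5423, -0.0131, 0.0507], 0.56)]
wrist handle_mid [([0.5431, -0.0103, 0.0512], 0.64)]
```

View pics/w4.png

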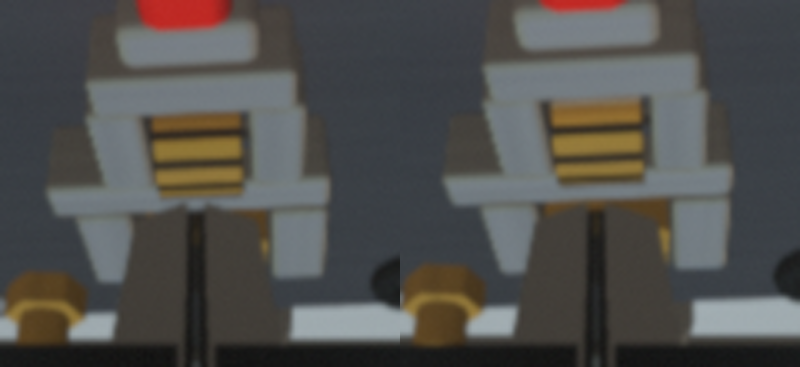

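>>> carry_out --commands '[[1, [9.8, 0, -7.6], [0, 0, 0]], [1, [2.5, 0, 3.1], [0, 0, 0]], [1, [3, 0, 4], [0, 0, 0]], [1, [-1.7, 0, 1.35], [0, 0, 0]], [1, [-1.7, 0, 1.35], [0, 0, 0]], [1, [-1.7, 0, 1.35], [0, 0, 0]]]'

```text
time_s: 11.8
ee_pos: [0.6396, -0.0054, 0.0736]
eef_rot: [3.142, 0.665, -3.141]
force: [-4.4, 2.4, 7.6]
grip_width: 0.0006
grip_force: 4.2
```

>>> carry_out --commands '[[1, [-1.7, 0, 1.35], [0, 0, 0]], [1, [-1.7, 0, 1.35], [0, 0, 0]], [1, [-1.7, 0, 1.35], [0, 0, 0]], [1, [0, 0, 0], [0, 0, 0]], [1, [-5.5, 0, -7.1], [0, 0, 0]]]'

```text
time_s: 12.42
ee_pos: [0.6458, -0.0056, 0.0819]
eef_rot: [3.141, 0.663, -3.141]
force: [-0.1, 0.2, 0.3]
grip_width: 0.0002
grip_force: 0.0
```

>>> carry_out --commands '[[1, [9.8, 0, -7.6], [0, 0, 0]], [1, [2.5, 0, 3.1], [0, 0, 0]], [1, [3, 0, 4], [0, 0, 0]], [1, [-1.7, 0, 1.35], [0, 0, 0]], [1, [-1.7, 0, 1.35], [0, 0, 0]], [1, [-1.7, 0, 1.35], [0, 0, 0]]]'

```text
time_s: 13.18
ee_pos: [0.6401, -0.0055, 0.0731]
eef_rot: [3.141, 0.664, -3.141]
force: [-7.0, 1.2, 9.2]
grip_width: 0.0005
grip_force: 4.5
```

>>> carry_out --commands '[[1, [-1.7, 0, 1.35], [0, 0, 0]], [1, [-1.7, 0, 1.35], [0, 0, 0]], [1, [-1.7, 0, 1.35], [0, 0, 0]], [1, [0, 0, 0], [0, 0, 0]], [1, [-5.5, 0, -7.1], [0, 0, 0]]]'

```text
time_s: 13.8
ee_pos: [0.6463, -0.0056, 0.0816]
eef_rot: [3.141, 0.663, -3.141]
force: [-0.1, 0.5, -0.2]
grip_width: 0.0007
grip_force: 0.0
```

```bash
python3 - <<'E'
from h import *
o=ctrl.get_obs(); print(o["time_s"],o["ee_pos"],o["force"])
c=ctrl.camera("wrist"); a=cv2.imread("pics/w4full.png"); cv2.imwrite("pics/w5full.png",c["img"])
u=proj(c,[0.65,-0.005,0.068]);x,y=[int(v) for v in u];print(u)
f=lambda i:cv2.resize(i[y-60:y+50,x-60:x+60],(400,367),interpolation=2)
cv2.imwrite("pics/w5.png",np.hstack([f(a),f(c["img"])]))
places("wrist",["worm_top","handle_mid"])
E
```

```text
13.8 [ 0.64631013 -0.00557537  0.08155968] [-0.09139328  0.53331039 -0.21023341]
[259.35938747 215.3683171 ]
wrist worm_top [([0.6334, -0.0055, 0.0705], 0.84)]
wrist handle_mid [([0.5437, -0.0097, 0.0501], 0.9)]
```

View pics/w5.png

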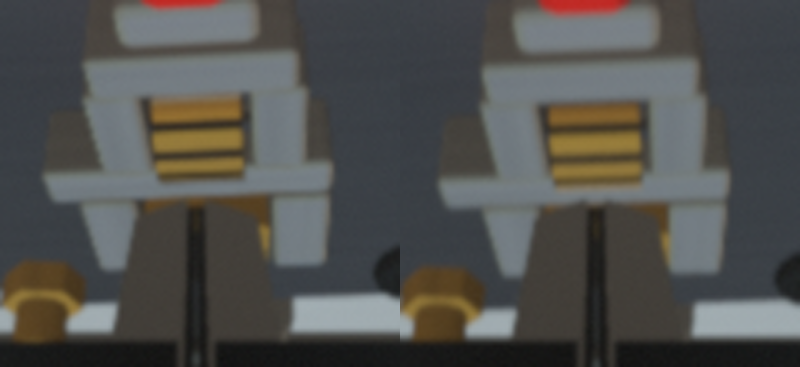

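>>> carry_out --commands '[[1, [10.4, 0, -8.2], [0, 0, 0]], [1, [2.3, 0, 2.9], [0, 0, 0]], [1, [3, 0, 4], [0, 0, 0]], [1, [-1.7, 0, 1.35], [0, 0, 0]], [1, [-1.7, 0, 1.35], [0, 0, 0]], [1, [-1.7, 0, 1.35], [0, 0, 0]]]'

```text
time_s: 14.7
ee_pos: [0.6393, -0.0054, 0.0729]
eef_rot: [3.141, 0.663, -3.141]
force: [-11.7, 1.8, 8.0]
grip_width: 0.0003
grip_force: 5.1
```

>>> carry_out --commands '[[1, [-1.7, 0, 1.35], [0, 0, 0]], [1, [-1.7, 0, 1.35], [0, 0, 0]], [1, [-1.7, 0, 1.35], [0, 0, 0]], [1, [0, 0, 0], [0, 0, 0]], [1, [-5.5, 0, -7.1], [0, 0, 0]]]'

```text
time_s: 15.32
ee_pos: [0.6461, -0.0056, 0.0819]
eef_rot: [3.141, 0.663, -3.141]
force: [0.2, -0.4, -0.0]
grip_width: 0.0006
grip_force: 0.0
```

>>> carry_out --commands '[[1, [9.8, 0, -7.6], [0, 0, 0]], [1, [2.5, 0, 3.1], [0, 0, 0]], [1, [3, 0, 4], [0, 0, 0]], [1, [-1.7, 0, 1.35], [0, 0, 0]], [1, [-1.7, 0, 1.35], [0, 0, 0]], [1, [-1.7, 0, 1.35], [0, 0, 0]]]'

```text
time_s: 16.08
ee_pos: [0.6399, -0.0054, 0.0727]
eef_rot: [3.141, 0.662, -3.141]
force: [-11.4, 1.8, 9.3]
grip_width: 0.0002
grip_force: 5.1
```

>>> carry_out --commands '[[1, [-1.7, 0, 1.35], [0, 0, 0]], [1, [-1.7, 0, 1.35], [0, 0, 0]], [1, [-1.7, 0, 1.35], [0, 0, 0]], [1, [0, 0, 0], [0, 0, 0]], [1, [-5.5, 0, -7.1], [0, 0, 0]]]'

```text
time_s: 16.7
ee_pos: [0.6467, -0.0056, 0.0816]
eef_rot: [3.141, 0.663, -3.141]
force: [-0.0, -0.2, -0.1]
grip_width: 0.0004
grip_force: 0.0
```

```bash
cat > m.py <<'E'
from h import *
import sys
def prof(name):
    # refined subpixel shifts of left jaw, right jaw vs w4
    ref=cv2.imread("pics/w4full.png",0); im=cv2.imread(name,0)
    out=[]
    for bx in [(222,189,15,29),(280,189,20,29),(223,155,66,14)]:   # x,y,w,h
        x,y,w,h=bx; k=8
        t=cv2.resize(ref[y:y+h,x:x+w],None,fx=k,fy=k,interpolation=2)
        m=8
        s=cv2.resize(im[y-m:y+h+m,x-m:x+w+m],None,fx=k,fy=k,interpolation=2)
        r=cv2.matchTemplate(s,t,cv2.TM_CCOEFF_NORMED);_,v,_,p=cv2.minMaxLoc(r)
        out.append((p[0]/k-m,p[1]/k-m,round(v,3)))
    return out
if __name__=="__main__":
    n=sys.argv[1]
    o=ctrl.get_obs(); print(o["time_s"],o["ee_pos"],o["force"])
    c=ctrl.camera("wrist"); cv2.imwrite(f"pics/{n}full.png",c["img"])
    for q in ["w3","w4","w5",n]:
        p=prof(f"pics/{q}full.png"); print(q,p,"closing px",p[0][0]-p[1][0])
    places("wrist",["worm_top","handle_mid"])
E
python3 m.py w6
```

```text
16.7 [ 0.64669078 -0.00557195  0.08157825] [-0.02546395 -0.22914935 -0.1136172 ]
w3 [(0.5, 3.5, 0.985), (-0.625, 3.5, 0.994), (0.25, 5.25, 0.993)] closing px 1.125
w4 [(0.0, 0.0, 1.0), (0.0, 0.0, 1.0), (0.0, 0.0, 1.0)] closing px 0.0
w5 [(-1.125, 1.75, 0.984), (-0.75, 2.5, 0.992), (0.0, 1.875, 0.996)] closing px -0.375
w6 [(-1.25, 1.375, 0.982), (-0.75, 2.25, 0.991), (0.0, 1.5, 0.996)] closing px -0.5
wrist worm_top []
wrist handle_mid [([0.5421, -0.01, 0.0507], 0.91)]
```

>>> carry_out --commands '[[1, [0, 0, -20], [0, 0, 0]], [1, [0, 0, -30], [0, 0, 0]], [1, [0, 0, -30], [0, 0, 0]], [1, [0, 0, 0], [0, 0, 0]], [1, [0, 0, 0], [0, 0, 0]]]'

```text
time_s: 17.48
ee_pos: [0.5977, -0.0056, 0.1444]
eef_rot: [3.141, 0.663, -3.141]
force: [0.0, -0.3, -0.0]
grip_width: 0.0006
grip_force: 0.0
```

```bash
python3 - <<'E'
from h import *
o=ctrl.get_obs(); print(o["time_s"],o["ee_pos"],o["force"])
c=ctrl.camera("wrist"); cv2.imwrite("pics/w7full.png",c["img"])
for p in ([0.674,-0.003,0.068],[0.633,-0.005,0.073],[0.632,0.024,0.135]): print(proj(c,p))
u=proj(c,[0.665,-0.003,0.068]);x,y=[int(v) for v in u]
cv2.imwrite("pics/w7.png",cv2.resize(c["img"][y-40:y+35,x-50:x+50],(800,600),interpolation=2))
places("wrist",["worm_top","handle_mid","wrench","nut_top","plug","gasket"])
E
```

```text
17.475 [ 0.59769966 -0.00559637  0.14444626] [ 0.02859845 -0.30265015 -0.02283372]
[260.50952228 201.17093626]
[258.88294488 181.3378422 ]
[294.18873421 239.05534275]
wrist worm_top [([0.6361, -0.0045, 0.0741], 0.88)]
wrist handle_mid [([0.5399, -0.0084, 0.0498], 0.92)]
wrist wrench [([0.6803, -0.005, 0.0486], 0.96)]
wrist nut_top [([0.6752, 0.0019, 0.0697], 0.74), ([0.6312, 0.0238, 0.1348], 0.47)]
wrist plug [([0.7371, -0.048, 0.0446], 0.73)]
wrist gasket [([0.7282, 0.0642, 0.0447], 0.57)]
```

View pics/w7.png

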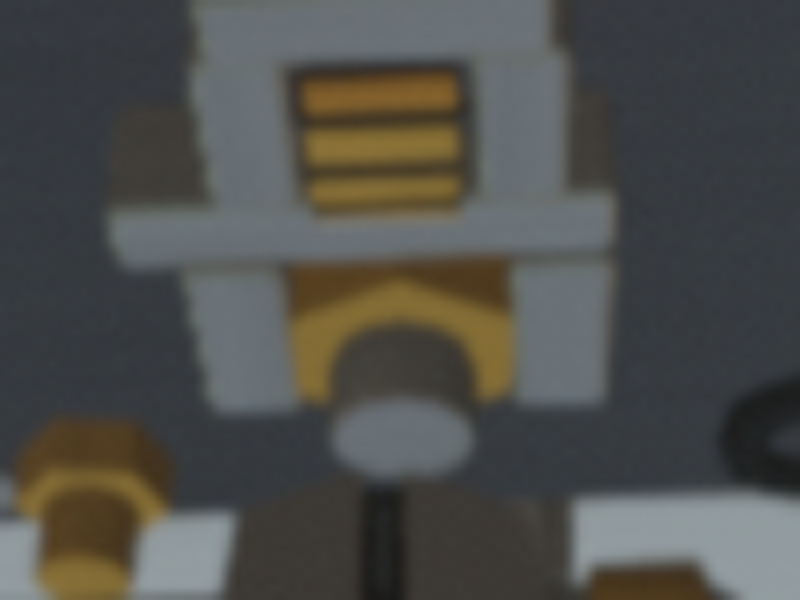

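The jaws touch both nut flats (x≈290 and 513 in the crop) with no visible gap, and the stroke force has risen, which suggests slip. I'll add two more strokes to be sure.

>>> carry_out --commands '[[1, [0, 0, 30], [0, 0, 0]], [1, [0, 0, 30], [0, 0, 0]], [1, [0, 0, 20], [0, 0, 0]], [1, [0, 0, 0], [0, 0, 0]], [1, [10.2, 0, -8], [0, 0, 0]], [1, [2.3, 0, 2.9], [0, 0, 0]], [1, [3, 0, 4], [0, 0, 0]], [1, [-1.7, 0, 1.35], [0, 0, 0]], [1, [-1.7, 0, 1.35], [0, 0, 0]], [1, [-1.7, 0, 1.35], [0, 0, 0]]]'

```text
time_s: 19.08
ee_pos: [0.6401, -0.0054, 0.0734]
eef_rot: [3.141, 0.663, -3.141]
force: [-11.2, 1.1, 8.5]
grip_width: 0.0003
grip_force: 4.5
```

>>> carry_out --commands '[[1, [-1.7, 0, 1.35], [0, 0, 0]], [1, [-1.7, 0, 1.35], [0, 0, 0]], [1, [-1.7, 0, 1.35], [0, 0, 0]], [1, [0, 0, 0], [0, 0, 0]], [1, [-5.5, 0, -7.1], [0, 0, 0]]]'

```text
time_s: 19.7
ee_pos: [0.6467, -0.0055, 0.0821]
eef_rot: [3.141, 0.663, -3.141]
force: [-0.1, 0.4, 0.3]
grip_width: 0.0006
grip_force: 0.0
```

>>> carry_out --commands '[[1, [9.8, 0, -7.6], [0, 0, 0]], [1, [2.5, 0, 3.1], [0, 0, 0]], [1, [3, 0, 4], [0, 0, 0]], [1, [-1.7, 0, 1.35], [0, 0, 0]], [1, [-1.7, 0, 1.35], [0, 0, 0]], [1, [-1.7, 0, 1.35], [0, 0, 0]]]'

```text
time_s: 20.45
ee_pos: [0.6407, -0.0054, 0.0728]
eef_rot: [3.141, 0.663, -3.141]
force: [-10.0, 0.6, 9.3]
grip_width: 0.0004
grip_force: 4.6
```

>>> carry_out --commands '[[1, [-1.7, 0, 1.35], [0, 0, 0]], [1, [-1.7, 0, 1.35], [0, 0, 0]], [1, [-1.7, 0, 1.35], [0, 0, 0]], [1, [-5.5, 0, -7.1], [0, 0, 0]], [1, [0, 0, -20], [0, 0, 0]], [1, [0, 0, -30], [0, 0, 0]], [1, [0, 0, -30], [0, 0, 0]], [1, [0, 0, 0], [0, 0, 0]], [1, [0, 0, 0], [0, 0, 0]]]'

```text
time_s: 21.58
ee_pos: [0.5985, -0.0056, 0.1447]
eef_rot: [3.142, 0.664, -3.141]
force: [0.0, -0.4, -0.6]
grip_width: 0.0005
grip_force: 0.0
```

```bash
python3 - <<'E'
from h import *
o=ctrl.get_obs(); print(o["time_s"],o["ee_pos"],o["force"])
c=ctrl.camera("wrist"); cv2.imwrite("pics/w8full.png",c["img"]); a=cv2.imread("pics/w7full.png")
for p in ([0.674,-0.003,0.068],): print(proj(c,p))
f=lambda i:cv2.resize(i[158:232,210:312],(400,290),interpolation=2)
d=cv2.resize(cv2.absdiff(a,c["img"])[158:232,210:312]*4,(400,290))
cv2.imwrite("pics/w8.png",np.vstack([np.hstack([f(a),f(c["img"])]),np.hstack([d,d*0])]))
g=cv2.cvtColor(a,6);h=cv2.cvtColor(c["img"],6)
for nm,(x,y,w,hh) in dict(L=(234,193,13,15),R=(274,193,13,15),head=(225,160,60,24)).items():
    k=8;m=6
    t=cv2.resize(g[y:y+hh,x:x+w],None,fx=k,fy=k,interpolation=2);s=cv2.resize(h[y-m:y+hh+m,x-m:x+w+m],None,fx=k,fy=k,interpolation=2)
    _,v,_,p=cv2.minMaxLoc(cv2.matchTemplate(s,t,5));print(nm,p[0]/k-m,p[1]/k-m,v)
places("wrist",["handle_mid","wrench"])
E
```

```text
21.575 [ 0.59846839 -0.00560743  0.14472436] [ 0.02323558 -0.40736111 -0.57164228]
[260.53360165 200.59999889]
L 0.0 -0.75 0.9921889901161194
R 0.125 -0.625 0.9955942034721375
head 0.0 -0.75 0.995381236076355
wrist handle_mid [([0.5418, -0.0096, 0.0514], 0.69)]
wrist wrench [([0.6818, -0.0048, 0.0479], 0.94), ([0.5429, -0.0093, 0.0505], 0.75)]
```

View pics/w8.png

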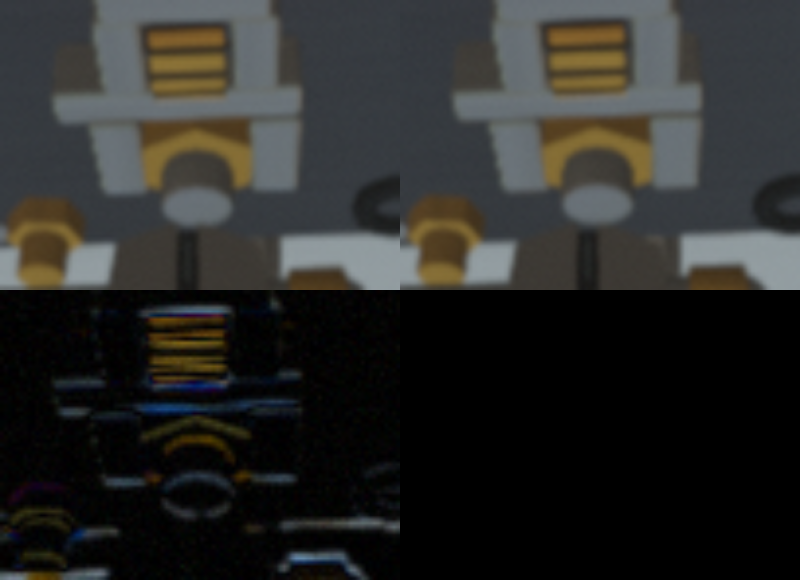

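After two more strokes neither jaw nor worm moved relative to the head (shifts L, R and head all about 0), so the jaw is snug. Next I'll swing the handle from its -y side.

>>> carry_out --commands '[[1, [0, 0, -60], [0, 0, 0]], [1, [0, 0, 0], [0, 0.166, 0]], [1, [0, 0, 0], [0, 0.166, 0]], [1, [0, 0, 0], [0, 0.166, 0]], [1, [0, 0, 0], [0, 0.166, 0]], [1, [21, -46, 0], [0, 0, 0]], [1, [0, 0, 50], [0, 0, 0]], [1, [0, 0, 50], [0, 0, 0]], [1, [0, 0, 20], [0, 0, 0]], [1, [0, 0, 0], [0, 0, 0]]]'

```text
time_s: 22.98
ee_pos: [0.5395, -0.0515, 0.0706]
eef_rot: [3.141, -0.004, -3.141]
force: [0.3, -0.3, 0.6]
grip_width: 0.0007
grip_force: 0.0
```

```bash
python3 - <<'E'
from h import *
o=ctrl.get_obs(); print(o["time_s"],o["ee_pos"],o["eef_rot"],o["force"],o["qpos"])
for n in ["wrist","scene","side"]:
    c=ctrl.camera(n); places(n,["handle_mid","wrench","nut_top"])
E
```

```text
22.975 [ 0.53953662 -0.05147508  0.0705558 ] [ 3.14093174 -0.00380344 -3.14137161] [ 0.27600952 -0.32175082  0.64811307] [-1.62716561e-01  4.34817001e-01  1.67482780e+00  4.08847757e-05
  1.03580813e+00 -1.73375359e+00]
wrist handle_mid [([0.3925, -0.1597, 0.0071], 0.59), ([0.5438, -0.0101, 0.0516], 0.56)]
wrist wrench []
wrist nut_top []
scene handle_mid [([0.3664, 0.1157, 0.0042], 0.84), ([0.5447, -0.0121, 0.0527], 0.65), ([0.3946, -0.1589, 0.0093], 0.56)]
scene wrench [([0.3052, -0.0604, 0.0004], 0.8), ([0.6786, -0.0007, 0.0471], 0.75), ([0.3697, 0.2453, 0.0024], 0.65)]
scene nut_top [([0.6744, -0.0032, 0.0658], 0.69)]
side handle_mid [([0.3948, -0.1578, 0.0149], 0.86), ([0.5471, -0.0096, 0.0576], 0.85), ([0.3679, 0.1149, 0.0081], 0.79)]
side wrench [([0.6801, -0.0047, 0.0449], 0.64), ([0.3056, -0.0561, 0.0041], 0.62), ([0.5465, -0.0114, 0.0576], 0.56)]
side nut_top [([0.6719, -0.0063, 0.0702], 0.44)]
```

>>> carry_out --commands '[[1, [0, 0, 12], [0, 0, 0]], [1, [0, 0, 12], [0, 0, 0]], [1, [0, 5, 0], [0, 0, 0]], [1, [0, 5, 0], [0, 0, 0]], [1, [0, 5, 0], [0, 0, 0]], [1, [0, 4, 0], [0, 0, 0]]]'

```text
time_s: 24.32
ee_pos: [0.5405, -0.0322, 0.0488]
eef_rot: [-3.141, 0.001, -3.141]
force: [-0.8, -1.8, 0.1]
grip_width: 0.0005
grip_force: 1.0
```

>>> carry_out --commands '[[1, [0, 6.8, 0], [0, 0, 0.05]], [1, [0, 6.8, 0], [0, 0, 0.05]], [1, [0, 6.8, 0], [0, 0, 0.05]], [1, [0, 0, 0], [0, 0, 0]]]'

```text
time_s: 24.82
ee_pos: [0.5414, -0.0119, 0.0486]
eef_rot: [3.142, 0.0, 2.993]
force: [-0.5, 0.1, -0.1]
grip_width: 0.0007
grip_force: 0.0
```

>>> carry_out --commands '[[1, [0, 0, 6], [0, 0, 0]], [1, [0, 6.8, 0], [0, 0, 0.05]], [1, [0, 6.8, 0], [0, 0, 0.05]], [1, [0, 6.8, 0], [0, 0, 0.05]], [1, [0, 6.8, 0], [0, 0, 0.05]], [1, [0, 0, 0], [0, 0, 0]]]'

```text
time_s: 25.58
ee_pos: [0.5473, 0.0143, 0.0421]
eef_rot: [-3.142, -0.0, 2.793]
force: [1.2, 0.6, -0.7]
grip_width: 0.0005
grip_force: 0.0
```

```bash
cat > n.py <<'E'
from h import *
o=ctrl.get_obs(); print(o["time_s"],o["ee_pos"],o["eef_rot"],o["force"],o["moment"])
for n in ["scene","side","wrist"]:
    c=ctrl.camera(n); places(n,["handle_mid","wrench","nut_top"])
E
python3 n.py
```

```text
25.575 [0.5473246  0.01425023 0.04213386] [-3.14154030e+00 -2.68536331e-04  2.79295421e+00] [ 1.2247724   0.62471253 -0.68159731] [-0.02241956  0.026759   -0.04536282]
scene handle_mid [([0.3682, 0.1131, 0.011], 0.7), ([0.5513, 0.0362, 0.0545], 0.66), ([0.4892, -0.385, -0.0029], 0.41)]
scene wrench [([0.6792, -0.0044, 0.0464], 0.89), ([0.3057, -0.057, 0.0001], 0.81), ([0.3684, 0.2429, 0.0058], 0.64)]
scene nut_top [([0.6747, -0.0008, 0.0675], 0.64)]
side handle_mid [([0.5511, 0.0372, 0.0562], 0.81), ([0.3674, 0.1133, 0.0084], 0.68), ([0.3951, -0.1611, 0.013], 0.55)]
side wrench [([0.6805, -0.0028, 0.0481], 0.95), ([0.3671, 0.2464, -0.0019], 0.82), ([0.3058, -0.0576, 0.0008], 0.75)]
side nut_top [([0.6707, -0.0052, 0.0666], 0.5), ([0.7366, -0.0551, 0.0461], 0.17)]
wrist handle_mid [([0.5484, 0.0361, 0.0494], 0.88)]
wrist wrench []
wrist nut_top []
```

>>> carry_out --commands '[[1, [0, 6.8, 0], [0, 0, 0.05]], [1, [0, 6.8, 0], [0, 0, 0.05]], [1, [0, 6.8, 0], [0, 0, 0.05]], [1, [0, 6.8, 0], [0, 0, 0.05]], [1, [0, 0, 0], [0, 0, 0]]]'

```text
time_s: 26.8
ee_pos: [0.5586, 0.0392, 0.0424]
eef_rot: [-3.142, -0.0, 2.593]
force: [-0.4, -0.2, -0.8]
grip_width: 0.0001
grip_force: 0.0
```

>>> carry_out --commands '[[1, [0, 3.4, 0], [0, 0, 0.025]], [1, [0, 3.4, 0], [0, 0, 0.025]], [1, [0, 0, 0], [0, 0, 0]]]'

```text
time_s: 27.18
ee_pos: [0.562, 0.0448, 0.0424]
eef_rot: [-3.141, -0.001, 2.541]
force: [-3.6, -0.6, 0.0]
grip_width: 0.0003
grip_force: 1.4
```

>>> carry_out --commands '[[1, [0, 2.7, 0], [0, 0, 0.02]], [1, [0, 0, 0], [0, 0, 0]]]'

```text
time_s: 27.42
ee_pos: [0.563, 0.0468, 0.0422]
eef_rot: [-3.14, -0.002, 2.521]
force: [-8.2, -3.3, 2.7]
grip_width: 0.0002
grip_force: 3.1
```

>>> carry_out --commands '[[1, [0, 2.7, 0], [0, 0, 0.02]], [1, [0, 0, 0], [0, 0, 0]]]'

```text
time_s: 27.68
ee_pos: [0.5641, 0.0489, 0.0421]
eef_rot: [-3.139, -0.002, 2.501]
force: [-10.8, -2.5, 2.8]
grip_width: 0.0
grip_force: 4.2
```

```bash
python3 n.py
```

```text
27.675 [0.56411769 0.04892397 0.04205735] [-3.13916332e+00 -2.32891548e-03  2.50125197e+00] [-10.81488139  -2.51242681   2.83766714] [-0.48873809  1.89400237  0.12818377]
scene handle_mid [([0.5697, 0.0718, 0.0567], 0.72), ([0.6423, 0.0196, 0.0772], 0.61), ([0.3952, -0.1599, 0.0092], 0.54)]
scene wrench [([0.3659, 0.2464, 0.0061], 0.83), ([0.3072, -0.057, -0.0021], 0.81), ([0.6777, -0.0067, 0.0471], 0.69)]
scene nut_top [([0.6734, -0.0014, 0.0688], 0.58)]
side handle_mid [([0.395, -0.1606, 0.0148], 0.94), ([0.5697, 0.0717, 0.0579], 0.74), ([0.6778, -0.0047, 0.0453], 0.64)]
side wrench [([0.676, -0.0061, 0.0452], 0.9), ([0.3025, -0.0566, 0.0025], 0.83), ([0.3666, 0.2453, -0.0001], 0.64)]
side nut_top [([0.6718, -0.0019, 0.0725], 0.55)]
wrist handle_mid []
wrist wrench []
wrist nut_top []
```

The resisting force has risen well above the turning torque and the handle sits about 0.67 rad from where it started, so the nut is at its stop. I'll back away and check.

>>> carry_out --commands '[[1, [0, -6, 0], [0, 0, 0]], [1, [0, -20, 0], [0, 0, 0]], [1, [0, -20, 0], [0, 0, 0]], [1, [0, 0, -50], [0, 0, 0]], [1, [0, 0, -60], [0, 0, 0]], [1, [60, 0, -30], [0, 0, 0]], [1, [30, 0, 0], [0, -0.17, 0]], [1, [0, 0, 0], [0, -0.17, 0]], [1, [0, 0, 0], [0, 0, 0]], [1, [0, 0, 0], [0, 0, 0]]]'

```text
time_s: 29.52
ee_pos: [0.4693, 0.0633, 0.1808]
eef_rot: [3.141, 0.338, 2.501]
force: [0.4, 0.5, 1.0]
grip_width: 0.0002
grip_force: 0.0
```

```bash
python3 n.py; python3 - <<'E'
from h import *
c=ctrl.camera("wrist");u=proj(c,[0.65,0.0,0.068]);print(u)
x,y=[int(v) for v in u]; y0=max(0,y-75);x0=max(0,min(312,x-100))
cv2.imwrite("pics/w9.png",cv2.resize(c["img"][y0:y0+150,x0:x0+200],(800,600),interpolation=2)); print(x0,y0)
for n,m in (("nut",[0.674,-0.003,.068]),): print(proj(c,m))
E
```

```text
29.525 [0.46927427 0.06332221 0.18078746] [3.14109469 0.33811378 2.50120658] [0.36892549 0.5475952  0.97894245] [ 0.06524218  0.10840192 -0.01451247]
scene handle_mid [([0.3894, -0.1622, 0.0104], 0.86), ([0.3644, 0.114, 0.0091], 0.77), ([0.568, 0.0677, 0.0578], 0.73)]
scene wrench [([0.306, -0.0568, 0.0001], 0.89), ([0.3679, 0.2425, 0.0032], 0.61), ([0.6807, -0.0043, 0.0497], 0.58)]
scene nut_top [([0.6775, -0.005, 0.0664], 0.55), ([0.3319, 0.4013, 0.0001], 0.32), ([0.5673, 0.0681, 0.0556], 0.31)]
side handle_mid [([0.3675, 0.1127, 0.0097], 0.97), ([0.3992, -0.1595, 0.0144], 0.85), ([0.5679, 0.0703, 0.0572], 0.64)]
side wrench [([0.367, 0.248, -0.0012], 0.98), ([0.6799, -0.0046, 0.0479], 0.63), ([0.3074, -0.0559, 0.002], 0.58)]
side nut_top [([0.6715, -0.0051, 0.0702], 0.4)]
wrist handle_mid [([0.3894, -0.159, 0.0095], 0.77), ([0.5623, 0.0713, 0.0524], 0.75)]
wrist wrench [([0.6795, -0.0082, 0.049], 0.89), ([0.3063, -0.0558, 0.002], 0.73)]
wrist nut_top []
[298.74531351 270.37337131]
198 195
[305.65543236 279.8233798 ]
```

View pics/w9.png

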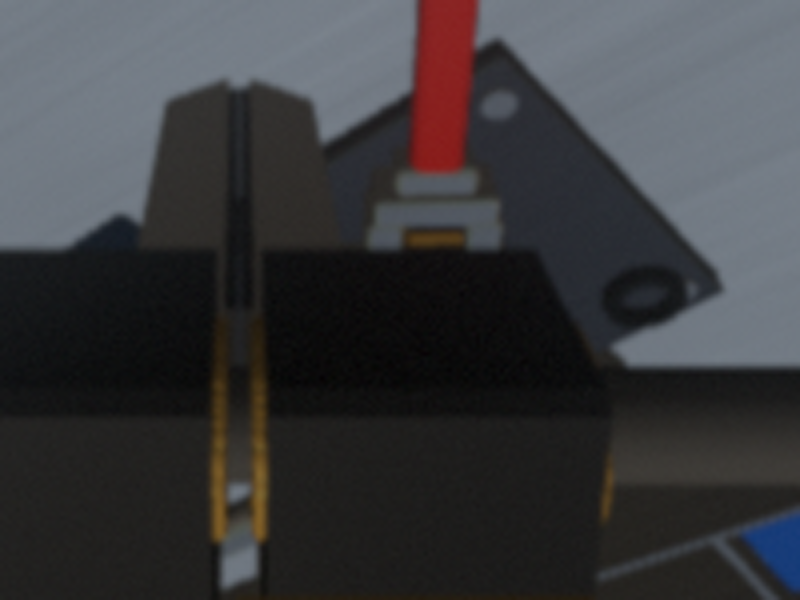

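The handle is free of the gripper and in place. I need a clear view of the jaw to be sure it didn't back off under the stop load.

>>> carry_out --commands '[[1, [0, 0, 0], [0, -0.163, 0]], [1, [0, 0, 0], [0, -0.163, 0]], [1, [-38, 33, 24], [0, 0, 0]], [1, [-38, 33, 24], [0, 0, 0]], [1, [0, 0, 20], [0, 0, 0]], [1, [0, 0, 15], [0, 0, 0]], [1, [0, 0, 0], [0, 0, 0]], [1, [0, 0, 0], [0, 0, 0]]]'

```text
time_s: 31.18
ee_pos: [0.597, 0.0504, 0.1625]
eef_rot: [3.141, 0.666, 2.502]
force: [0.1, 0.1, -0.3]
grip_width: 0.0006
grip_force: 0.0
```

```bash
python3 - <<'E'
from h import *
o=ctrl.get_obs(); print(o["time_s"],o["ee_pos"],o["eef_rot"],o["force"])
c=ctrl.camera("wrist"); cv2.imwrite("pics/w10full.png",c["img"])
places("wrist",["worm_top","handle_mid","wrench","nut_top","pipe_end"])
import math
# rows across jaws and nut: print V and hue-ish (R-B) along the row
u=proj(c,[0.674,-0.003,0.068]);print(u)
def dump(im,x0,x1,rows):
    for r in rows:
        s=im[r,x0:x1].astype(int); print(r,' '.join(('b' if p[2]-p[0]>40 else 'g' if p.sum()>250 else 'd')+str(p.sum()//30) for p in s))
a=cv2.imread("pics/w7full.png")
print("w7");dump(a,228,295,range(190,212,3))
x,y=[int(v) for v in u]
print("now",x-32);dump(c["img"],x-36,x+34,range(y-12,y+12,3))
E
```

```text
31.175 [0.59695187 0.05035227 0.16254803] [3.14129742 0.66619237 2.50176195] [ 0.1200543   0.10262712 -0.29902649]
wrist worm_top [([0.6375, 0.0187, 0.0715], 0.95)]
wrist handle_mid [([0.5657, 0.0723, 0.0508], 0.69), ([0.7517, -0.3025, -0.0], 0.68)]
wrist wrench []
wrist nut_top [([0.6767, -0.0002, 0.0708], 0.87)]
wrist pipe_end [([0.6716, -0.0009, 0.0707], 0.71), ([0.6306, 0.0245, 0.1347], 0.56)]
[261.4045844  196.16492068]
w7
190 d6 d6 d6 d6 d7 g9 g9 g10 g10 g10 g10 g10 g10 g10 g10 g9 g8 d7 d6 b6 b6 b6 b6 b6 b6 b6 b6 b6 b6 b6 b6 b6 b6 b6 b5 b5 b5 b5 b5 b5 b5 b5 b5 b5 b5 d7 g9 g10 g10 g10 g11 g11 g11 g11 g11 g11 g10 g10 g8 d6 d5 d5 d5 d6 d5 d5 d5
193 d5 d5 d5 d5 d6 d8 g10 g11 g11 g11 g11 g11 g11 g11 g11 g10 g10 g8 d6 b6 b6 b6 b6 b6 b7 b8 b8 b8 b9 b9 b9 b9 b9 b9 b9 b9 b9 b8 b8 b7 b7 b6 b6 b5 b5 d7 g9 g10 g11 g11 g11 g11 g11 g11 g11 g11 g11 g10 d8 d6 d5 d6 d5 d5 d5 d5 d5
196 d5 d5 d5 d5 d6 d7 g9 g10 g11 g11 g11 g11 g11 g11 g11 g10 g10 g9 b8 b9 b9 b9 b9 b9 b9 b9 b9 b8 b8 b7 b7 d7 d7 d7 b7 b8 b8 b8 b9 b9 b9 b9 b9 b9 b9 b9 g10 g10 g11 g11 g11 g11 g11 g11 g11 g11 g10 g9 d7 d6 d5 d5 d5 d5 
[... 2288 characters left out ...]
d5 d5 d5 d5 d5
199 d5 d5 d5 d6 d5 d5 d5 d5 d5 d5 d5 d6 d7 g9 g11 g11 g11 g11 g11 g11 g10 g10 g10 g10 b9 b9 b8 b7 d6 d5 d5 d5 d6 d6 d6 d6 d6 d6 d6 d6 d5 d5 d5 d6 b7 b9 b9 b9 g9 g10 g10 g11 g11 g11 g11 g11 g11 g11 g10 g8 d6 d6 d5 d5 d5 d5 d5 d5 d5 d5
202 d5 d5 d5 d5 d5 d5 d5 d5 d5 d5 d5 d5 d6 d7 g8 g8 g8 g8 g8 g8 g8 g8 g8 d7 d6 d6 d6 d6 d7 g8 g9 g10 g10 g10 g10 g10 g10 g10 g10 g10 g10 g9 d7 d6 d5 d5 d5 d5 d6 d7 d7 d7 d7 d7 d7 d7 d7 d7 d6 d6 d5 d5 d5 d5 d5 d5 d5 d5 d5 d5
205 d5 d5 d5 d5 d5 d5 d5 d5 d5 d5 d5 d5 d5 d5 d5 d5 d5 d5 d5 d5 d5 d5 d5 d5 d5 d5 d6 d7 g9 g10 g10 g11 g11 g11 g11 g11 g11 g11 g10 g10 g10 g10 g10 g9 d7 d5 d5 d5 d5 d5 d5 d5 d5 d5 d5 d5 d5 d5 d5 d5 d5 d5 d5 d5 d5 d5 d5 d5 d5 d5
```

The nut sits centred and flush in the jaws, with brass directly meeting steel on both sides and the same proportions as before the swing. The handle is about 0.65 rad in the block's frame, and the gripper is clear. Handing in.

>>> carry_out --commands '[[1, [0, 0, -40], [0, 0, 0]], [1, [0, 0, -40], [0, 0, 0]], [1, [0, 0, 0], [0, 0, 0]], [1, [0, 0, 0], [0, 0, 0]]]'

```text
time_s: 31.98
ee_pos: [0.5578, 0.0796, 0.2245]
eef_rot: [-3.141, 0.666, 2.502]
force: [0.0, -0.5, -1.3]
grip_width: 0.0004
grip_force: 0.0
```

```bash
python3 -c "
from h import *
places('wrist',[]);print(ctrl.hand_in())"
```

```text
the job is handed in; nothing more can be done
None
```

I handed the job in at about 32 s; it returned no verdict. By camera the jaw is snug on the nut, the handle is swung to about 0.65 rad where the force rose as at the stop, and the wrench lies free with the gripper clear of everything.

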